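# Lock the clamp nut in the sloping chasing stand

### The job

Take the big T-shaped clamp nut out of the wooden rack, drop its foot down through the slot of the sloping chasing stand until the collar sits on the plate, and twist it a quarter turn either way so that it is locked under the plate, with its grip bar pointing up and down the slope over the edge of the copper plaque. Let go of it and leave the hammer, the punch pot and the copper disc on its steel block where they are.

Things in the scene. Friction and masses are not known exactly. Their poses are not given: they have to be found in the camera images.
- nut: T-shaped clamp nut, bare metal, 0.3 to 0.5 kg, 74 mm tall, loose, upright in the rack's pocket. From the bottom: foot bar 70 long (its y) x 22 (x) x 12 mm thick; round shank 20 mm across, 12 to 26 mm up; round collar 44 mm across, 26 to 34 mm up; grip bar from 34 to 74 mm up, parallel to the foot. Origin: centre of the foot's underside; z up along the shank. Its two ends are alike.
- nut_grip (a point): Middle of the nut's grip bar, 54 mm above the nut's origin. The bar is 90 long (y) x 16 (x, the way to grip it) x 40 mm high (z). Axes as nut.
- slope: Grey steel plate of the chasing stand, 10 mm thick, 220 mm wide, tilted 28 degrees, lower towards the robot, fixed. Origin: centre of its slot, on the upper face, 85 mm above the bench. z: the plate's normal, up out of the face (the nut goes in along -z); x up the slope; y level, along the slot. Plate from x = -120 to 60 mm. The slot, 80 (y) x 30 mm (x), goes right through.
- stand: The stand's steel frame under the plate, 210 mm wide. Origin: on the bench, straight below the slot's centre. It is open under the slot to at least 35 mm below the plate's upper face: with the nut's collar on the plate its foot is wholly below, 4 mm clear, and turns freely either way, with no stops or springs.
- plaque_edge (a point): Middle of the upper edge of the copper plaque fixed on the plate below the slot, on its top face; axes as slope. The plaque is 4 mm thick (relief to 7 mm), from x = -114 to -30 mm and y = -85 to 85 mm of the plate; a ledge 10 mm high runs below it. The grip bar of a seated nut clears it.
- rack: Light wooden block 90 (its x) x 150 (its y) x 36 mm high, fixed on the bench, with one pocket 32 x 80 mm, 24 mm deep, in the middle of its top, in which the nut's foot stands (pocket floor 12 mm above the bench). Origin: centre of its underside.
- hammer: Chasing hammer, 260 mm long, lying on the bench to the robot's left; leave it alone. Origin: underneath its middle.
- pot: Copper pot 84 mm in diameter, 80 mm tall, with steel punches standing in it to 130 mm, on the bench to the robot's right; leave it alone. Origin: centre of its underside.
- disc: Chased copper disc 92 mm in diameter, 16 mm high, lying on a fixed steel block (100 x 100 x 40 mm) at the far middle of the bench; leave it alone. Origin: centre of its underside.
Not all that is in view belongs to the job. Several things have the shape of the nut; the one meant has the colours described above.

How it is judged:
By the outcome, as a careful person would: the job done as asked, in the order asked, and still so for the second after the job is handed in, with the robot touching nothing.
It also fails if it takes over 54 s, if anything falls off the work surface, if the arm or the gripper's body presses on something with over 40 N, if the wrist force passes 120 N, or if a joint passes its speed limit or range.

### The arm

A 7-joint arm with a two-finger parallel gripper is mounted at the origin on the work surface. World frame = base frame: x ahead of the robot, y to its left, z up, the work surface at z = 0. Lengths are in m, angles in rad, forces in N, time in s.
With the tool pointing down it reaches from about 0.4 to 0.85 m from the base axis. Payload 10.4 kg.
Tool frame: the origin (TCP) lies on the centre line of the jaws, within the pads' length; the fingertips stand r.tip_extent ahead of it and the grasp point (between the pads) lies 8 mm behind it (r.tip_extent is the distance from the TCP to the fingertips, in m); z points along the fingers, y is the direction in which the jaws open and shut (so a half turn about z gives the same grasp; the last joint's range is limited). The gripper opens to 87 mm and grips with 3 to 60 N. Pads are 19 mm wide; open, the fingers measure 117 mm over their backs; the gripper's body (75 mm by 190 mm) begins 51 mm behind the grasp point.
Start: joints at [1.216, 0.332, -0.065, 1.46, 0.022, 1.35, -0.088], TCP at [0.204, -0.591, 0.234] pointing down, gripper open.
Joint ranges: [-2.6, 2.6], [-0.5, 2.12], [-1.47, 1.34], [0.16, 2.42], [-1.27, 4.41], [0.06, 2.06], [-2.6, 2.6]. Speed limits (rad/s): [2.22, 2.22, 2.79, 2.79, 3.14, 3.14, 3.14].

### API

Orientations are given as a unit quaternion [x, y, z, w].
In Python, from bench import r gives the robot as it stands.
- The arm moves only by the shell command python3 -m jog 'ROWS' [FORCE]. ROWS is JSON, a list of rows, each a list of 7 numbers: the shift along the tool's x, y, z in cm, then the turn, a rotation vector about the tool's x, y, z in rad, then the opening, from -1 (shut) to 1 (fully open). In form: [[tx, ty, tz, wx, wy, wz, jaw], ...]. A call has 1 to 20 rows; each row shifts and turns the commanded pose from where the row before left it, along the tool's axes as they then stand; what a row does not reach is not made up. A row lasts 1/8 s, in which the tool goes at most 62.5 mm and 10.7 degrees, less where a joint would pass 70% of its speed; a pose out of reach is approached as far as the arm can. A call with a gripper value outside its range is refused whole. The fingers move at their own pace and stop on an object; FORCE is the grip in N (left out, the last holds). Time passes only in rows, so rows that do not move let the fingers close. It gives the time, the measured TCP pose, the force and the opening at its end, in the units of the state.
- r.read_state(): the state, without advancing time (a new reading comes with each control period).
- r.camera(name): name is "scene" or "top" or "wrist"; returns a dict with "frame" (400x640x3 uint8, red, green, blue), "fx", "fy", "cx", "cy" (pixels), "camera_from_world" (4x4, takes a point from world to camera coordinates). Camera axes: x right, y down, z forward; pixel columns grow to the right and rows downward; lengths in m; the calibration is good to about 2 mm. A picture is of the moment at which its call begins. There is no depth.
- r.close_job(): hands the job in, once; it reports no verdict.
Trained networks look in a picture, given as the dict that the camera call returned (one of the last four; its "shot" number tells which), for a name from the list of things; names that differ only in an ending like _2 or _b are one class to them, and where a whole thing is asked for, a point or a joint stands for the part that bears it (a point fixed in the world has none). Each returns a list of dicts, best first, with "score" (0 to 1); they miss things now and then, are a little off and sometimes report something else, mostly with a low value. They report only what shows in the picture. A call takes as long as a camera call. They do not tell look-alikes from the thing itself.
- r.search_frame(picture, thing): "rect" ([left, top, right, bottom] in pixels, round what is visible of it).
The state is a dict: "time": time; "joint_positions": joint angles; "joint_vel": joint speeds; "joint_torque": joint torques, N m; "ee_pos": TCP position; "eef_rot": TCP orientation; "ft_force": force on the tool from outside, world axes, zero at the start; "torque": the same for the moment, N m; "width": finger opening in m.
Only numpy, scipy, OpenCV 4.12 (cv2) and the standard library are available. Lean on these libraries where they do the work, as an engineer would, in place of code of your own. Each camera call takes 0.05 s, during which the arm holds its last target.

## Working session

There is one attempt and no reset: what is moved stays moved. The work goes in short steps, Python scripts to look and compute and a shell command to move; the robot and the scene stay as the last step left them, time stands still between calls to the robot, and variables do not carry over. Pictures are saved under pics/ and viewed, and the job is handed in when it is done.

```bash
ls; mkdir -p pics
python3 - <<'E'
from bench import r
import cv2
s=r.read_state(); print({k:(s[k] if not hasattr(s[k],'round') else s[k].round(3)) for k in s}, r.tip_extent)
for n in ["scene","top"]:
    p=r.camera(n); cv2.imwrite(f"pics/{n}0.png",p["frame"][:,:,::-1])
    print(n,p["fx"],p["cx"],p["cy"],p["camera_from_world"])
    for t in ["nut","slope","rack","plaque_edge","nut_grip","stand","hammer","pot","disc"]:
        try: print(t,[(d["rect"],round(d["score"],2)) for d in r.search_frame(p,t)][:4])
        except Exception as e: print(t,e)
E
```

```text
pics
{'time': 0.0, 'joint_positions': array([ 1.216,  0.333, -0.065,  1.461,  0.022,  1.35 , -0.089]), 'joint_vel': array([-0.001, -0.   , -0.001, -0.   ,  0.001,  0.002,  0.002]), 'joint_torque': array([ 0.0000e+00, -6.2325e+01,  2.5000e-02, -3.8990e+01, -6.1000e-02,
        4.0000e-02,  0.0000e+00]), 'ee_pos': array([ 0.203, -0.591,  0.233]), 'eef_rot': array([ 0.986,  0.165, -0.   , -0.001]), 'ft_force': array([ 0.23 , -0.133, -0.355]), 'torque': array([ 0.017,  0.03 , -0.028]), 'width': 0.0865689228515385} 0.011
scene 368.93937320773665 317.62173152583307 203.77819660631184 [[ 0.31886049  0.94773795 -0.01098902 -0.19941429]
 [ 0.72961228 -0.25284097 -0.63540331 -0.41969069]
 [-0.60497431  0.19458729 -0.77210225  1.8240374 ]
 [ 0.          0.          0.          1.        ]]
nut []
slope []
rack []
plaque_edge []
nut_grip []
stand []
hammer []
pot []
disc []
top 502.37489990256574 321.7144871669849 198.0494377130617 [[-6.39088900e-03 -9.99978313e-01 -1.59052545e-03  7.92331414e-03]
 [-9.81639617e-01  6.57689687e-03 -1.90631597e-01  6.55850586e-01]
 [ 1.90637924e-01  3.43017415e-04 -9.81660361e-01  1.54452435e+00]
 [ 0.00000000e+00  0.00000000e+00  0.00000000e+00  1.00000000e+00]]
nut [([404.5, 145.1, 427.9, 167.1], 0.82), ([336.7, 193.9, 349.4, 225.5], 0.81), ([364.3, 147.0, 386.2, 167.9], 0.58), ([392.8, 195.5, 413.5, 216.8], 0.54)]
slope [([200.0, 179.7, 274.5, 246.9], 0.72)]
rack [([377.4, 185.1, 426.4, 227.4], 0.59)]
plaque_edge [([203.4, 180.1, 275.6, 247.3], 0.82)]
nut_grip [([391.9, 193.5, 414.6, 212.0], 0.62), ([334.0, 195.7, 350.2, 225.0], 0.58), ([366.7, 235.5, 380.2, 267.5], 0.57), ([403.8, 143.8, 427.0, 168.4], 0.55)]
stand [([199.0, 179.3, 277.5, 248.9], 0.68)]
hammer [([147.1, 209.7, 175.1, 287.8], 0.68)]
pot [([463.2, 211.7, 494.2, 242.1], 0.92), ([202.6, 180.1, 274.7, 247.6], 0.32)]
disc [([465.4, 209.5, 494.7, 241.9], 0.71), ([302.9, 140.9, 329.8, 169.3], 0.68)]
```

Run:
```python
import cv2
a=cv2.imread("pics/top0.png"); c=a[120:300,130:510]; cv2.imwrite("pics/top0c.png",cv2.resize(c,None,fx=2.1,fy=2.1,interpolation=cv2.INTER_CUBIC))
```

```text
(no output)
```

View pics/scene0.png

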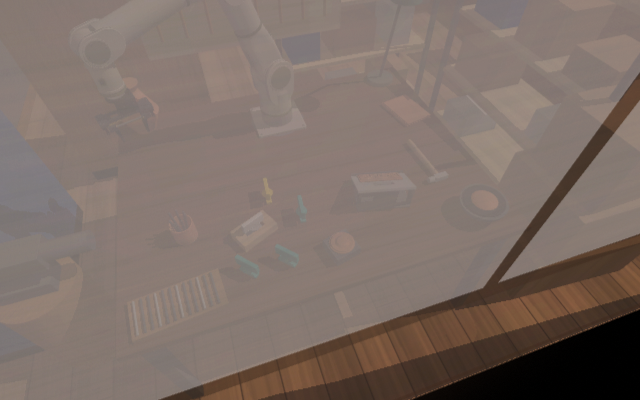

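View pics/top0c.png

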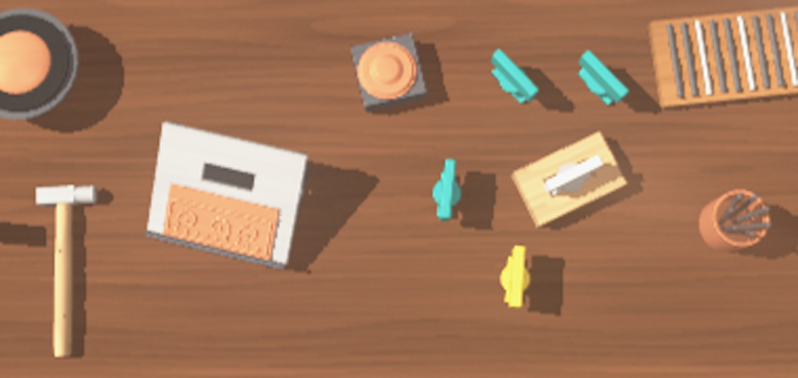

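Candidates (full top image): teal ones at (416,156), (375,157), (343,210), a yellow one at (375,251), and a bare-metal one in the wooden rack at (403,203). The rack one fits: it is bare metal and stands in the pocket. Next I'll confirm it in an enlarged crop and measure coarsely.

```bash
cat > h.py <<'E'
import numpy as np, cv2
from scipy.spatial.transform import Rotation as R
from scipy.optimize import least_squares
def proj(p,P):
    P=np.atleast_2d(P); T=p["camera_from_world"]; c=P@T[:3,:3].T+T[:3,3]
    return np.c_[p["fx"]*c[:,0]/c[:,2]+p["cx"],p["fy"]*c[:,1]/c[:,2]+p["cy"]]
def onz(p,uv,z):
    uv=np.atleast_2d(uv); T=p["camera_from_world"]; d=np.c_[(uv[:,0]-p["cx"])/p["fx"],(uv[:,1]-p["cy"])/p["fy"],np.ones(len(uv))]@T[:3,:3]
    o=-T[:3,:3].T@T[:3,3]; return o+d*((z-o[2])/d[:,2])[:,None]
def slopeR(yaw): return (R.from_euler('z',yaw)*R.from_euler('y',-np.radians(28))).as_matrix()
def slopeP(q,L): return np.array([q[0],q[1],.085])+np.atleast_2d(L)@slopeR(q[2]).T
def flatP(q,L,z):
    L=np.atleast_2d(L); c,s=np.cos(q[2]),np.sin(q[2]); return np.c_[q[0]+c*L[:,0]-s*L[:,1],q[1]+s*L[:,0]+c*L[:,1],np.full(len(L),z)]
E
python3 - <<'E'
from bench import r
from h import *
p=r.camera("top"); f=p["frame"]
cv2.imwrite("pics/rack0.png",cv2.resize(f[175:240,365:440,::-1],None,fx=8,fy=8,interpolation=cv2.INTER_CUBIC))
cv2.imwrite("pics/slope0.png",cv2.resize(f[170:255,190:285,::-1],None,fx=7,fy=7,interpolation=cv2.INTER_CUBIC))
E
```

```text
(no output)
```

View pics/rack0.png

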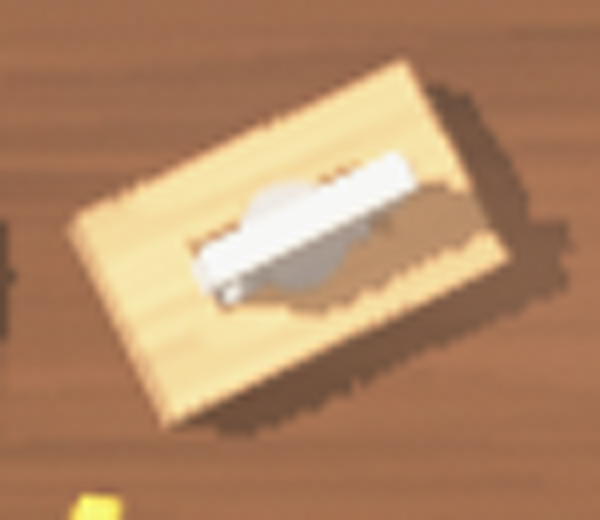

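View pics/slope0.png

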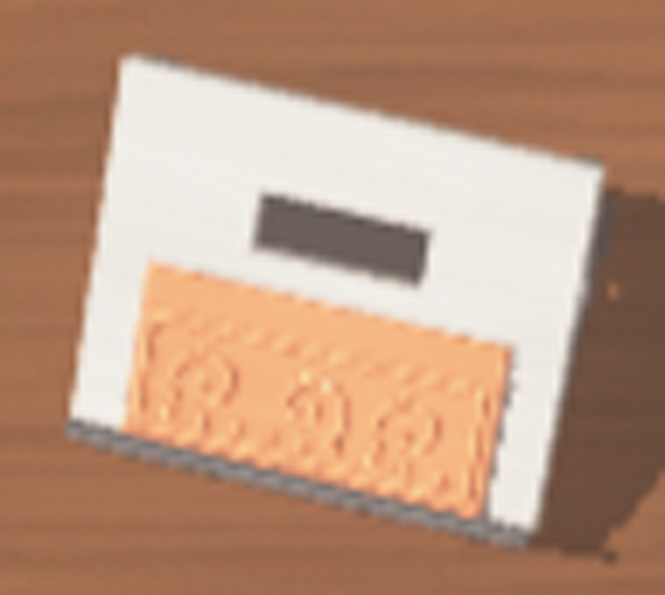

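Run:
```python
from bench import r
from h import *
p=r.camera("top")
u=lambda a,s,o:(np.array(a)+.5)/s-.5+np.array(o)
rk=u([(72,225),(405,62),(508,257),(165,425)],8,(365,175))
bar=u([(192,257),(400,152),(418,185),(212,295)],8,(365,175))
def fit(f,obs,q0):
    s=least_squares(lambda q:(f(q)-obs).ravel(),q0); return s.x, np.abs(s.fun).max()
# rack: y axis left-> image left-down ; long axis from left to right
W=onz(p,rk,.036); print(W.round(3))
rack,e=fit(lambda q:proj(p,flatP(q,[(.045,.075),(.045,-.075),(-.045,-.075),(-.045,.075)],.036)),rk,[.6,-.2,.4]); print("rack",rack.round(4),np.degrees(rack[2]),e)
b,e=fit(lambda q:proj(p,flatP(q,[(.008,.045),(.008,-.045),(-.008,-.045),(-.008,.045)],.086)),bar,[.6,-.2,.4]); print("nut",b.round(4),np.degrees(b[2]),e)
so=u([(262,195),(430,233),(418,283),(254,245),(125,58),(603,165),(150,262),(510,347)],7,(190,170))
L=[(.015,.04,0),(.015,-.04,0),(-.015,-.04,0),(-.015,.04,0),(.06,.11,0),(.06,-.11,0),(-.03,.085,.004),(-.03,-.085,.004)]
s,e=fit(lambda q:proj(p,slopeP(q,L)),so,[.65,.25,-.2]); print("slope",s.round(4),np.degrees(s[2]),e)
print((proj(p,slopeP(s,L))-so).round(2))
np.save("est.npy",np.array([rack,b,s]))
```

```text
[[ 0.645 -0.165  0.036]
 [ 0.712 -0.303  0.036]
 [ 0.63  -0.341  0.036]
 [ 0.563 -0.2    0.036]]
rack [ 0.6373 -0.2521  0.4419] 25.318795473164705 1.089059180099639
nut [ 0.636  -0.2514  0.4712] 26.996951356300237 0.5609951590582796
slope [ 0.6353  0.2662 -0.2354] -13.488507741074319 1.0307140353815782
[[-0.2  -1.03]
 [ 0.42 -0.79]
 [ 0.63  0.93]
 [-0.42  0.69]
 [-0.19  0.09]
 [-0.18  0.45]
 [-0.32 -0.13]
 [ 0.24 -0.23]]
```

```bash
cat >> h.py <<'E'
def Tm(pos,Rm):
    T=np.eye(4);T[:3,:3]=Rm;T[:3,3]=pos;return T
def cur():
    from bench import r
    s=r.read_state(); return Tm(s["ee_pos"],R.from_quat(s["eef_rot"]).as_matrix())
def toolR(yd,zd):  # tool y dir, tool z dir
    z=np.array(zd)/np.linalg.norm(zd); y=np.array(yd)-np.dot(yd,z)*z; y/=np.linalg.norm(y); return np.c_[np.cross(y,z),y,z]
def row(C,T,N):
    from scipy.linalg import logm,expm
    D=np.real(expm(np.real(logm(np.linalg.inv(C)@T))/N)); return np.r_[D[:3,3]*100,R.from_matrix(D[:3,:3]).as_rotvec()]
def sim(C,rows):
    C=C.copy(); out=[]
    for q in rows:
        C=C@Tm(np.array(q[:3])/100,R.from_rotvec(q[3:6]).as_matrix()); out.append(C.copy())
    return out
def err(C,T):
    D=np.linalg.inv(C)@T; return (D[:3,3]*1000).round(1), np.degrees(R.from_matrix(D[:3,:3]).as_rotvec()).round(2)
E
python3 - <<'E'
from h import *
e=np.load("est.npy"); b=e[1]; ya=np.radians(26.3)
T=Tm([b[0],b[1],.25],toolR([np.cos(ya),np.sin(ya),0],[0,0,-1]))
C=cur(); q=row(C,T,14); print(q.round(3)); 
qr=np.r_[q[:3].round(2),q[3:].round(3)]
print([c[:3,3].round(3) for c in sim(C,[qr]*14)][::4], err(sim(C,[qr]*14)[-1],T))
E
```

```text
[ 3.988  1.949 -0.117  0.     0.    -0.121]
[array([ 0.248, -0.596,  0.235]), array([ 0.421, -0.565,  0.24 ]), array([ 0.56 , -0.456,  0.244]), array([ 0.632, -0.296,  0.249])] (array([ 0.9, -0.8,  0.4]), array([ 0.  ,  0.01, -0.23]))
```

```bash
python3 -m jog '[[3.99,1.95,-0.12,0,0,-0.121,1],[3.99,1.95,-0.12,0,0,-0.121,1],[3.99,1.95,-0.12,0,0,-0.121,1],[3.99,1.95,-0.12,0,0,-0.121,1],[3.99,1.95,-0.12,0,0,-0.121,1],[3.99,1.95,-0.12,0,0,-0.121,1],[3.99,1.95,-0.12,0,0,-0.121,1],[3.99,1.95,-0.12,0,0,-0.121,1],[3.99,1.95,-0.12,0,0,-0.121,1],[3.99,1.95,-0.12,0,0,-0.121,1],[3.99,1.95,-0.12,0,0,-0.121,1],[3.99,1.95,-0.12,0,0,-0.121,1],[3.99,1.95,-0.12,0,0,-0.121,1],[3.99,1.95,-0.12,0,0,-0.121,1],[0,0,0,0,0,0,1],[0,0,0,0,0,0,1]]'
python3 - <<'E'
from bench import r
from h import *
e=np.load("est.npy"); b=e[1]; ya=np.radians(26.3)
T=Tm([b[0],b[1],.25],toolR([np.cos(ya),np.sin(ya),0],[0,0,-1]))
print(err(cur(),T))
p=r.camera("wrist"); cv2.imwrite("pics/w1.png",p["frame"][:,:,::-1]); np.save("w1.npy",p,allow_pickle=True)
print(p["camera_from_world"].round(3), p["fx"])
print(np.degrees(r.read_state()["joint_positions"]).round(1))
E
```

```text
time: 3.1
ee_pos: [0.637, -0.2527, 0.2504]
eef_rot: [0.53, 0.848, -0.0, 0.0]
ft_force: [0.5, -0.6, -0.2]
width: 0.0869
(array([ 1.5, -0.3,  0.4]), array([-0.03,  0.04, -0.3 ]))
[[ 0.899  0.439  0.    -0.462]
 [ 0.42  -0.86   0.289 -0.524]
 [ 0.127 -0.259 -0.957  0.261]
 [ 0.     0.     0.     1.   ]] 309.97583117404315
[ 37.   29.1 -28.9  70.5  13.7  83.7  35.6]
```

View pics/w1.png

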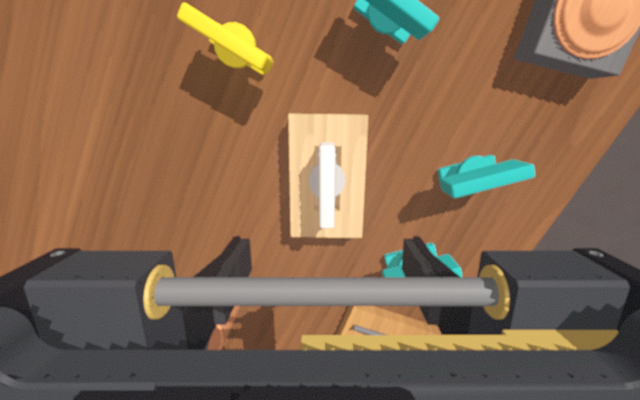

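The wrist view shows the bare-metal nut in the rack at about (327,185), with its bar nearly vertical in the image. I'll measure its corners.

Run:
```python
from h import *
p=np.load("w1.npy",allow_pickle=True).item()
cv2.imwrite("pics/w1c.png",cv2.resize(p["frame"][105:245,275:385,::-1],None,fx=4.2,fy=4.2,interpolation=cv2.INTER_CUBIC))
b=np.load("est.npy")[1]
o=proj(p,flatP(b,[(.008,.045),(.008,-.045),(-.008,-.045),(-.008,.045)],.086)); print(o.round(1))
```

```text
[[333.1 144.4]
 [333.9 228. ]
 [319.3 228.3]
 [317.1 144.7]]
```

View pics/w1c.png

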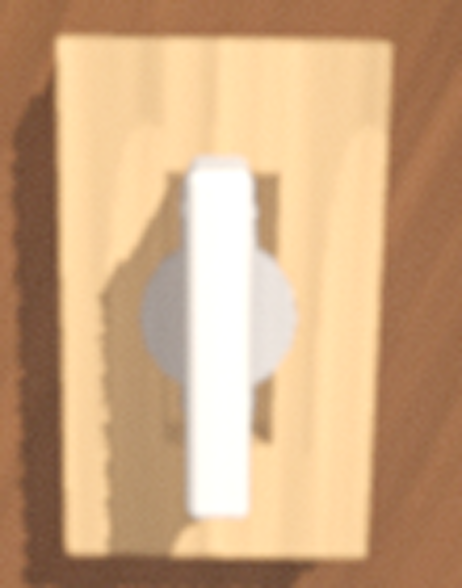

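Run:
```python
from h import *
p=np.load("w1.npy",allow_pickle=True).item()
u=(np.array([(254,168),(249,517),(187,517),(187,168)])+.5)/4.2-.5+np.array((275,105))
L=[(.008,.045),(.008,-.045),(-.008,-.045),(-.008,.045)]
for z in (.083,.086):
  s=least_squares(lambda q:(proj(p,flatP(q,L,z))-u).ravel(),[.636,-.25,.46]); print(z,s.x.round(4),np.degrees(s.x[2]),np.abs(s.fun).max())
b=s.x
ya=b[2]
C=cur(); 
T=Tm([b[0],b[1],.062],toolR([np.cos(ya),np.sin(ya),0],[0,0,-1]))
print(err(C,T))
```

```text
0.083 [ 0.6371 -0.2515  0.4479] 25.66425000490806 0.16834177818097373
0.086 [ 0.6368 -0.2509  0.4479] 25.664751678068896 0.3371850541982724
(array([  2.3,   1.2, 188.2]), array([-0.04,  0.03,  0.27]))
```

```bash
python3 -m jog '[[0.23,0.12,3,0,0,0.005,1],[0,0,4,0,0,0,1],[0,0,4,0,0,0,1],[0,0,3,0,0,0,1],[0,0,2,0,0,0,1],[0,0,1.4,0,0,0,1],[0,0,1.4,0,0,0,1],[0,0,0,0,0,0,1],[0,0,0,0,0,0,1]]' 50
python3 - <<'E'
from h import *
from bench import r
ya=.4479
T=Tm([.6368,-.2509,.062],toolR([np.cos(ya),np.sin(ya),0],[0,0,-1])); print(err(cur(),T))
p=r.camera("wrist"); cv2.imwrite("pics/w2.png",p["frame"][:,:,::-1])
E
```

```text
time: 4.28
ee_pos: [0.6377, -0.2494, 0.0632]
eef_rot: [0.532, 0.847, 0.0, 0.001]
ft_force: [0.8, -0.5, 0.3]
width: 0.0869
(array([-1. , -1.5,  1.2]), array([0.05, 0.05, 0.12]))
```

View pics/w2.png

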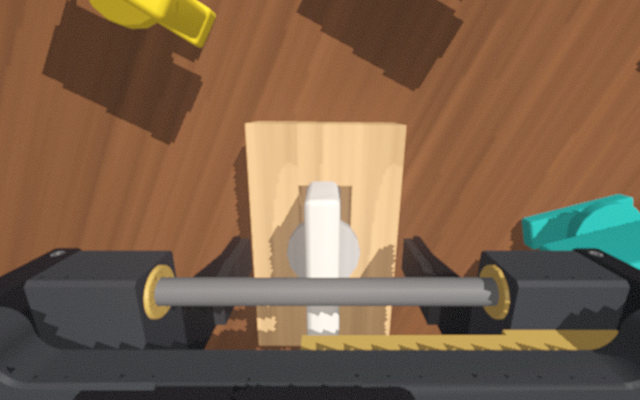

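Fingers straddle the bar at (323,260). I'll close on it with a small centring shift.

```bash
python3 -m jog '[[0,-0.15,0.1,0,0,0,-1],[0,0,0,0,0,0,-1],[0,0,0,0,0,0,-1],[0,0,0,0,0,0,-1],[0,0,0,0,0,0,-1],[0,0,0,0,0,0,-1]]' 50
```

```text
time: 5.08
ee_pos: [0.6359, -0.2499, 0.0614]
eef_rot: [0.532, 0.847, -0.0, 0.0]
ft_force: [-0.7, 0.4, -0.2]
width: 0.0348
```

```bash
python3 -m jog '[[0,0,0,0,0,0,-1],[0,0,0,0,0,0,-1],[0,0,0,0,0,0,-1],[0,0,0,0,0,0,-1]]' 50
python3 - <<'E'
from h import *
C=cur(); q=np.load("est.npy")[2]
S=slopeR(q[2]); n=S[:,2]
# hover: grip with nut 120 mm above seated
for h in (.12,):
  T=Tm(np.array([q[0],q[1],.085])+n*(-.026+.050+h),toolR(S[:,0],-n)); 
  C1=C.copy(); C1[2,3]+=.16
  print(T[:3,3],err(C1,T)); 
  for N in (14,16):
    w=row(C1,T,N); print(N,w.round(3)); print([c[:3,3].round(3).tolist() for c in sim(C1,[w]*N)][::3])
E
```

```text
time: 5.58
ee_pos: [0.6359, -0.25, 0.0614]
eef_rot: [0.532, 0.847, -0.0, 0.0]
ft_force: [0.9, -0.7, 0.1]
width: 0.0158
[0.56960878 0.28197281 0.21214445] (array([507.8, 171.7,   9.2]), array([-26.88,  -9.59,  38.48]))
14 [ 3.904  0.04  -0.036 -0.034 -0.012  0.048]
[[0.619, -0.215, 0.222], [0.58, -0.104, 0.221], [0.557, 0.01, 0.217], [0.551, 0.127, 0.214], [0.562, 0.244, 0.212]]
16 [ 3.416  0.025 -0.034 -0.029 -0.01   0.042]
[[0.621, -0.219, 0.222], [0.585, -0.123, 0.221], [0.562, -0.023, 0.218], [0.551, 0.078, 0.215], [0.554, 0.181, 0.213], [0.57, 0.282, 0.212]]
```

```bash
python3 -m jog '[[0,0,-1,0,0,0,-1],[0,0,-2,0,0,0,-1],[0,0,-3,0,0,0,-1],[0,0,-4,0,0,0,-1],[0,0,-4,0,0,0,-1],[0,0,-2,0,0,0,-1],[0,0,0,0,0,0,-1]]' 50
python3 - <<'E'
from h import *
C=cur(); q=np.load("est.npy")[2]
S=slopeR(q[2]); n=S[:,2]
T=Tm(np.array([q[0],q[1],.085])+n*(-.026+.050+.12)-S[:,1]*.10,toolR(S[:,0],-n)); 
w=row(C,T,12); print(w.round(3)); w=np.r_[w[:3].round(2),w[3:].round(3)]
a=sim(C,[w]*12);print([c[:3,3].round(3).tolist() for c in a][::3],err(a[-1],T))
E
```

```text
time: 6.45
ee_pos: [0.6364, -0.25, 0.2229]
eef_rot: [0.532, 0.847, 0.0, 0.001]
ft_force: [0.0, 0.2, -5.4]
width: 0.0154
[ 3.765 -0.25  -0.077 -0.039 -0.014  0.056]
[[0.618, -0.217, 0.224], [0.573, -0.113, 0.223], [0.547, -0.003, 0.219], [0.54, 0.11, 0.214]] (array([-0.5,  0.1,  0. ]), array([0.09, 0.08, 0.  ]))
```

```bash
python3 -m jog '[[3.76,-0.25,-0.08,-0.039,-0.014,0.056,-1],[3.76,-0.25,-0.08,-0.039,-0.014,0.056,-1],[3.76,-0.25,-0.08,-0.039,-0.014,0.056,-1],[3.76,-0.25,-0.08,-0.039,-0.014,0.056,-1],[3.76,-0.25,-0.08,-0.039,-0.014,0.056,-1],[3.76,-0.25,-0.08,-0.039,-0.014,0.056,-1],[3.76,-0.25,-0.08,-0.039,-0.014,0.056,-1],[3.76,-0.25,-0.08,-0.039,-0.014,0.056,-1],[3.76,-0.25,-0.08,-0.039,-0.014,0.056,-1],[3.76,-0.25,-0.08,-0.039,-0.014,0.056,-1],[3.76,-0.25,-0.08,-0.039,-0.014,0.056,-1],[3.76,-0.25,-0.08,-0.039,-0.014,0.056,-1],[0,0,0,0,0,0,-1],[0,0,0,0,0,0,-1]]' 50
python3 - <<'E'
from h import *
from bench import r
p=r.camera("wrist"); cv2.imwrite("pics/w3.png",p["frame"][:,:,::-1]); np.save("w3.npy",p,allow_pickle=True)
q=np.load("est.npy")[2]; S=slopeR(q[2]); n=S[:,2]
T=Tm(np.array([q[0],q[1],.085])+n*(-.026+.050+.12)-S[:,1]*.10,toolR(S[:,0],-n)); print(err(cur(),T))
print(np.degrees(r.read_state()["joint_positions"]).round(1))
E
```

```text
time: 8.2
ee_pos: [0.545, 0.1833, 0.2095]
eef_rot: [0.762, 0.601, 0.148, 0.189]
ft_force: [-0.1, -1.3, -5.1]
width: 0.0156
(array([ 2.1,  1.4, -1.8]), array([-0.18,  0.16, -0.01]))
[ 19.3   3.1 -54.9 111.5  30.2  51.5 -64.6]
```

View pics/w3.png

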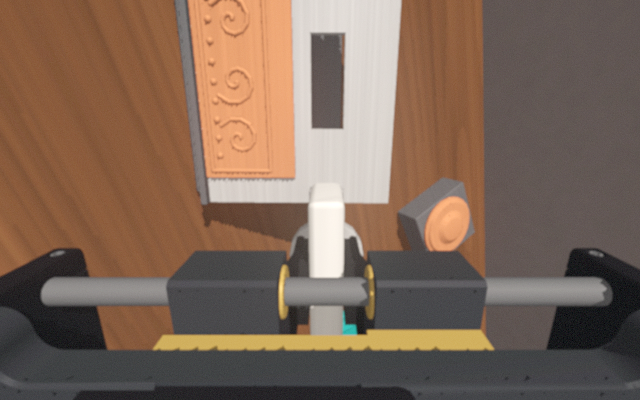

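Run:
```python
from h import *
p=np.load("w3.npy",allow_pickle=True).item(); f=p["frame"][:,:,::-1]
cv2.imwrite("pics/w3a.png",cv2.resize(f[20:215,190:410],None,fx=3,fy=3,interpolation=cv2.INTER_CUBIC))
cv2.imwrite("pics/w3b.png",cv2.resize(f[175:265,270:380],None,fx=6,fy=6,interpolation=cv2.INTER_CUBIC))
```

```text
(no output)
```

View pics/w3a.png

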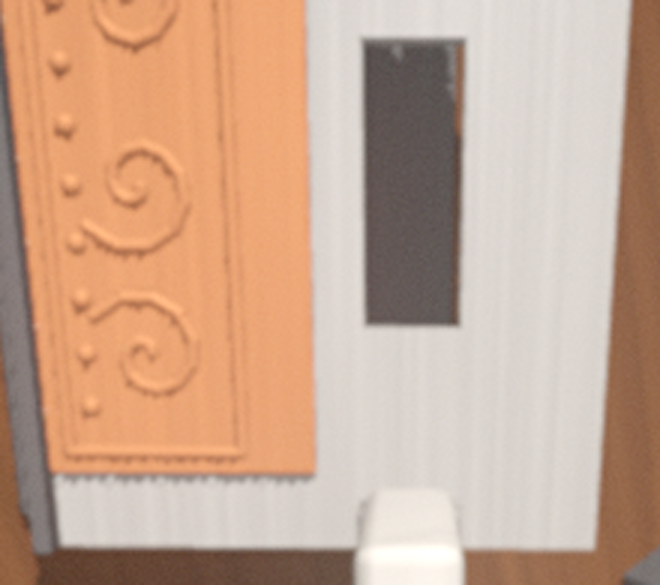

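View pics/w3b.png

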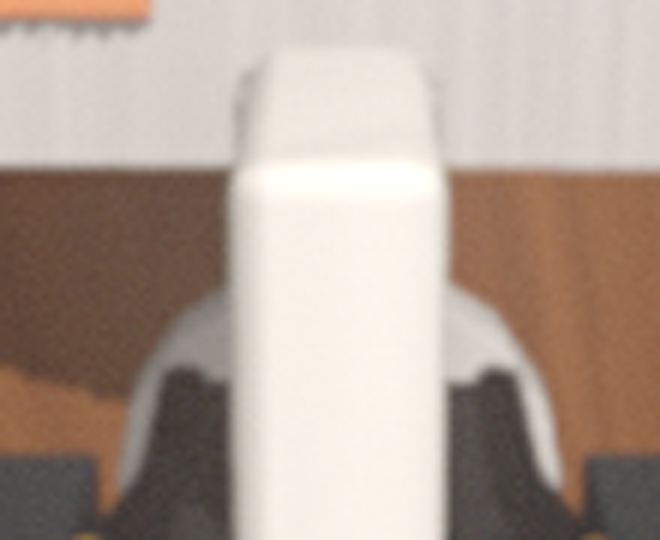

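Run:
```python
from h import *
p=np.load("w3.npy",allow_pickle=True).item()
u=lambda a,s,o:(np.array(a)+.5)/s-.5+np.array(o)
so=u([(362,38),(467,38),(459,325),(366,325),(597,548),(316,473)],3,(190,20))
L=[(-.015,.04,0),(.015,.04,0),(.015,-.04,0),(-.015,-.04,0),(.06,-.11,0),(-.03,-.085,.004)]
f=lambda q:(proj(p,slopeP(q,L))-so)
s=least_squares(lambda q:f(q).ravel(),np.load("est.npy")[2]); print("slope",s.x.round(4),np.degrees(s.x[2])); print(f(s.x).round(2).tolist())
# free pose fit
g=lambda v:proj(p,np.array(v[:3])+np.array(L)@R.from_rotvec(v[3:]).as_matrix().T)-so
v0=np.r_[s.x[:2],.085,R.from_matrix(slopeR(s.x[2])).as_rotvec()]
v=least_squares(lambda v:g(v).ravel(),v0).x; M=R.from_rotvec(v[3:]).as_matrix()
print("free",v[:3].round(4),np.degrees(np.arctan2(M[1,0],M[0,0])),np.degrees(np.arccos(M[2,2])),np.abs(g(v)).max())
# nut in hand: nut frame: x->tool y, y->tool x, z->-tool z
C=cur()
nb=u([(232,172),(447,172),(432,52),(262,52)],6,(270,175))
# nut -x or +x left? image right = tool y ?
NL=np.array([(-.008,.045,.074),(.008,.045,.074),(.008,.045,.034),(-.008,.045,.034)])
B=np.array([[0,1,0],[1,0,0],[0,0,-1]],float)
def nutT(w): # w: tx,ty,tz,pitch about tool y, yaw about tool z
    return Tm([w[0],w[1],w[2]],R.from_rotvec([0,w[3],0]).as_matrix()@B)
def h(w):
    N=C@nutT(w); return proj(p,NL@N[:3,:3].T+N[:3,3])-nb
print("expected",(h([0,0,.05,0])).round(1).tolist())
w=least_squares(lambda w:np.r_[h(w).ravel(),w[0]*300,w[3]*10],[0,0,.05,0]); print(w.x.round(4),np.degrees(w.x[3]),h(w.x).round(1).tolist())
print(C[:3,1]@slopeR(s.x[2])[:,0])
np.save("slope2.npy",s.x)
```

```text
slope [ 0.6332  0.268  -0.2391] -13.698967039172764
[[-0.23, -0.91], [0.33, -0.75], [1.03, 0.92], [-0.66, 0.76], [-0.64, -0.07], [0.42, 0.36]]
free [0.6347 0.2682 0.0821] -13.680337934331677 28.216239905389678 0.8837291945500851
expected [[2.6, -6.6], [4.4, -6.6], [1.9, -6.1], [1.1, -6.1]]
[-0.0042 -0.0012  0.0536 -0.0023] -0.1323329556055834 [[0.4, 0.1], [0.8, 0.1], [-0.8, -0.2], [-0.8, -0.2]]
0.9999903282230929
```

```bash
cat >> h.py <<'E'
Bn=np.array([[0,1,0],[1,0,0],[0,0,-1]],float)
def nutInTool(off): return Tm(off,Bn)
def target(q,off,lift,turn=0): # nut origin at slope frame z=lift, turn about slope z
    S=slopeR(q[2]); N=Tm(np.array([q[0],q[1],.085])+S[:,2]*lift,S@R.from_euler('z',turn).as_matrix())
    return N@np.linalg.inv(nutInTool(off))
E
python3 - <<'E'
from h import *
q=np.array([.6335,.2677,np.radians(-13.6)]); off=[-.003,-.0008,.0525]
T=target(q,off,.015); print(T[:3,3],err(cur(),T))
E
```

```text
[0.60409119 0.27790128 0.14497454] (array([106.4,   0.6,  73.5]), array([-0.18,  0.1 ,  0.09]))
```

```bash
python3 -m jog '[[2,0.06,0,-0.003,0.002,0,-1],[4,0,0,0,0,0,-1],[3.6,0,1,0,0,0,-1],[1,0,2,0,0,0,-1],[0,0,2.3,0,0,0,-1],[0,0,1.5,0,0,0,-1],[0,0,0.5,0,0,0,-1],[0,0,0,0,0,0,-1],[0,0,0,0,0,0,-1]]' 50
python3 - <<'E'
from h import *
from bench import r
q=np.array([.6335,.2677,np.radians(-13.6)]); off=[-.003,-.0008,.0525]
T=target(q,off,.015); print(err(cur(),T))
p=r.camera("wrist"); cv2.imwrite("pics/w4.png",p["frame"][:,:,::-1]); np.save("w4.npy",p,allow_pickle=True)
p=r.camera("top"); f=p["frame"]; cv2.imwrite("pics/t4.png",cv2.resize(f[165:260,185:295,::-1],None,fx=6,fy=6,interpolation=cv2.INTER_CUBIC)); np.save("t4.npy",p,allow_pickle=True)
E
```

```text
time: 9.38
ee_pos: [0.6046, 0.2795, 0.1481]
eef_rot: [0.762, 0.601, 0.151, 0.191]
ft_force: [-0.4, -0.1, -4.1]
width: 0.0157
(array([-1.7, -1.6,  2.7]), array([ 0.17, -0.15,  0.08]))
```

View pics/w4.png

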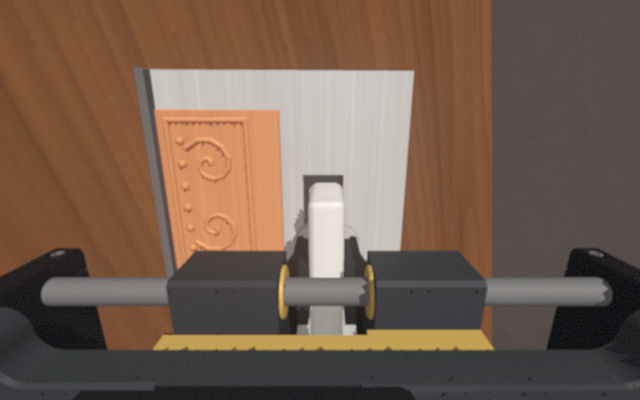

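View pics/t4.png

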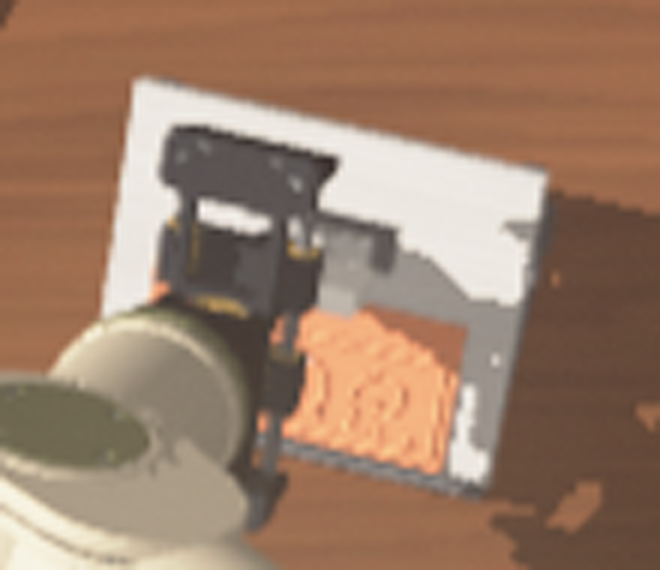

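Run:
```python
from h import *
p=np.load("w4.npy",allow_pickle=True).item(); f=p["frame"][:,:,::-1]
cv2.imwrite("pics/w4a.png",cv2.resize(f[160:260,265:395],None,fx=6,fy=6,interpolation=cv2.INTER_CUBIC))
cv2.imwrite("pics/w4b.png",cv2.resize(f[60:200,130:425],None,fx=2.7,fy=2.7,interpolation=cv2.INTER_CUBIC))
```

```text
(no output)
```

View pics/w4a.png

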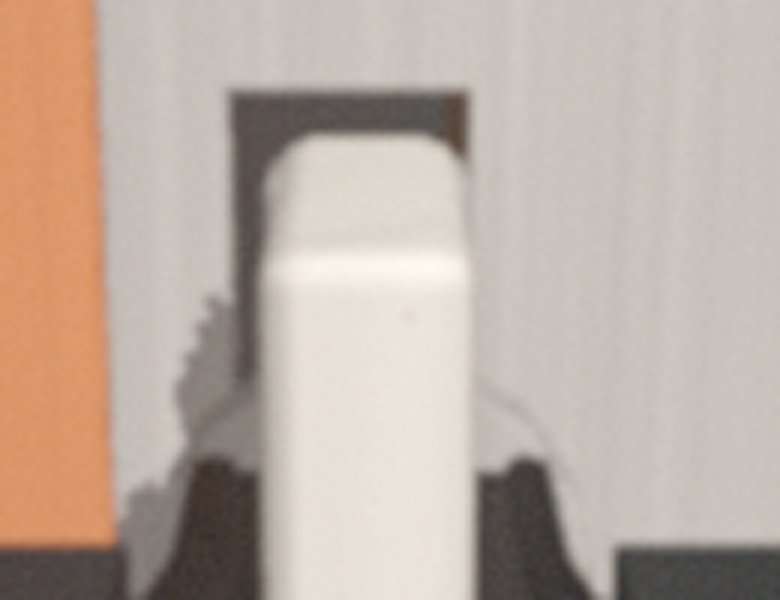

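View pics/w4b.png

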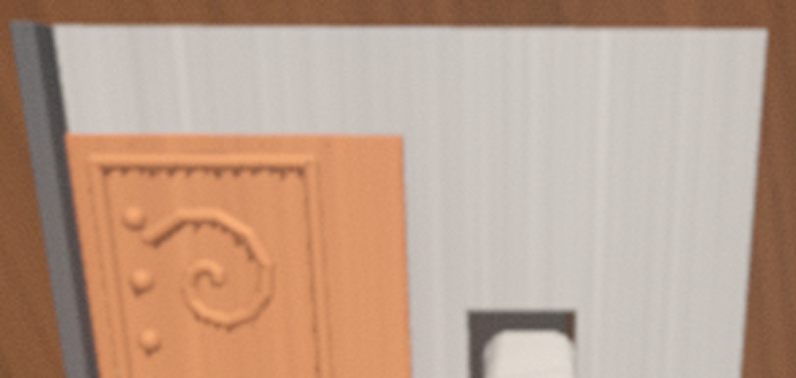

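Run:
```python
from h import *
p=np.load("w4.npy",allow_pickle=True).item()
u=lambda a,s,o:(np.array(a)+.5)/s-.5+np.array(o)
so=np.r_[u([(230,90),(470,90)],6,(265,160)),u([(767,30),(402,136),(67,133)],2.7,(130,60))]
L=[(-.015,.04,0),(.015,.04,0),(.06,.11,0),(-.03,.085,.004),(-.114,.085,.004)]
f=lambda q:(proj(p,slopeP(q,L))-so)
s=least_squares(lambda q:f(q).ravel(),[.634,.267,-.238]); print("slope",s.x.round(4),np.degrees(s.x[2])); print(f(s.x).round(2).tolist())
C=cur()
nb=u([(262,258),(470,258),(464,135),(268,135)],6,(265,160))
NL=np.array([(-.008,.045,.074),(.008,.045,.074),(.008,.045,.034),(-.008,.045,.034)])
def h(w):
    N=C@Tm(w[:3],R.from_rotvec([0,w[3],0]).as_matrix()@Bn); return proj(p,NL@N[:3,:3].T+N[:3,3])-nb
w=least_squares(lambda w:np.r_[h(w).ravel(),w[0]*300,w[3]*10],[0,0,.05,0]); print(w.x.round(4),np.degrees(w.x[3]),h(w.x).round(1).tolist())
w0=least_squares(lambda w:h(np.r_[w,.050,0]).ravel(),[0,0]).x; print("tz=.05",w0.round(4))
off=np.r_[w.x[:2],.0525]
for qq in (s.x,[.6335,.2677,-.238]):
  for o in (off,[-.003,-.0008,.0525],np.r_[w0,.05]): print(err(C,target(qq,o,0)))
```

```text
slope [ 0.6331  0.2675 -0.2407] -13.791500730108858
[[-0.22, -0.02], [1.09, 0.14], [0.29, 0.25], [0.25, -0.34], [-1.0, 0.16]]
[-0.0032 -0.001   0.0503  0.0003] 0.019693533859656623 [[-1.3, 0.1], [1.2, 0.1], [-1.8, -0.2], [1.9, -0.2]]
tz=.05 [-0.0032 -0.001 ]
(array([-1.7, -1.7, 17.4]), array([ 0.17, -0.23,  0.26]))
(array([-1.9, -1.9, 17.4]), array([ 0.17, -0.23,  0.26]))
(array([-1.7, -1.7, 19.9]), array([ 0.17, -0.23,  0.26]))
(array([-1.4, -1.4, 17.6]), array([ 0.17, -0.16,  0.12]))
(array([-1.7, -1.6, 17.6]), array([ 0.17, -0.16,  0.12]))
(array([-1.5, -1.4, 20.1]), array([ 0.17, -0.16,  0.12]))
```

```bash
python3 -m jog '[[-0.17,-0.16,0,0.003,-0.003,0.003,-1],[0,0,0.5,0,0,0,-1],[0,0,0.7,0,0,0,-1],[0,0,0.7,0,0,0,-1],[0,0,0.6,0,0,0,-1],[0,0,0.5,0,0,0,-1],[0,0,0,0,0,0,-1],[0,0,0,0,0,0,-1]]' 50
python3 - <<'E'
from h import *
print(err(cur(),target([.6332,.2676,-.239],[-.0032,-.001,.0513],-.026)))
E
```

```text
time: 10.48
ee_pos: [0.6164, 0.2747, 0.1201]
eef_rot: [0.763, 0.599, 0.149, 0.19]
ft_force: [0.1, -0.5, -4.3]
width: 0.0154
(array([ 0.3,  0.4, 14.1]), array([-0.05,  0.  ,  0.  ]))
```

No contact, and the foot is about 12 mm into the slot. I'll go on slowly towards the seat.

```bash
python3 -m jog '[[0,0,0.5,0,0,0,-1],[0,0,0.5,0,0,0,-1],[0,0,0.2,0,0,0,-1],[0,0,0,0,0,0,-1],[0,0,0,0,0,0,-1]]' 50
python3 - <<'E'
from h import *
print(err(cur(),target([.6332,.2676,-.239],[-.0032,-.001,.0513],-.026)))
E
```

```text
time: 11.1
ee_pos: [0.6219, 0.2733, 0.1094]
eef_rot: [0.763, 0.599, 0.149, 0.19]
ft_force: [1.2, -0.4, -4.7]
width: 0.0157
(array([0.3, 0.4, 2.1]), array([-0.05,  0.01,  0.  ]))
```

```bash
python3 -m jog '[[0,0,0.1,0,0,0,-1],[0,0,0.1,0,0,0,-1],[0,0,0,0,0,0,-1]]' 50; python3 -m jog '[[0,0,0.1,0,0,0,-1],[0,0,0,0,0,0,-1]]' 50
```

```text
time: 11.48
ee_pos: [0.6228, 0.2729, 0.1074]
eef_rot: [0.763, 0.599, 0.149, 0.19]
ft_force: [0.2, 0.2, -4.5]
width: 0.0159
time: 11.72
ee_pos: [0.6233, 0.2728, 0.1066]
eef_rot: [0.763, 0.599, 0.149, 0.19]
ft_force: [0.2, 0.8, -4.8]
width: 0.0157
```

```bash
python3 -m jog '[[0,0,0.1,0,0,0,-1],[0,0,0,0,0,0,-1]]' 50; python3 -m jog '[[0,0,0.1,0,0,0,-1],[0,0,0,0,0,0,-1]]' 50
python3 - <<'E'
from h import *
print(err(cur(),target([.6332,.2676,-.239],[-.0032,-.001,.0513],-.026)))
E
```

```text
time: 11.98
ee_pos: [0.6238, 0.2728, 0.1059]
eef_rot: [0.763, 0.599, 0.149, 0.19]
ft_force: [-0.3, 0.3, -4.8]
width: 0.0156
time: 12.22
ee_pos: [0.6238, 0.2729, 0.1057]
eef_rot: [0.763, 0.599, 0.149, 0.19]
ft_force: [-8.8, -2.2, 6.6]
width: 0.0159
(array([ 0.3,  0.4, -2.1]), array([-0.02,  0.05,  0.02]))
```

Run:
```python
from h import *
from bench import r
C=cur(); N=C@nutInTool([-.0032,-.001,.0513])
N2=N@Tm([0,0,0],R.from_euler('z',90,degrees=True).as_matrix()); T=N2@np.linalg.inv(nutInTool([-.0032,-.001,.0513]))
w=row(C,T,12); print(w.round(4)); print(err(C,T)); print(np.degrees(r.read_state()["joint_positions"]).round(1))
S=slopeR(-.239); print(N[:3,:3].T@S)
w=[-.04,.01,0,0,0,-.131]
print(err(sim(C,[w]*12)[-1],T))
```

```text
[ 0.0103 -0.0426  0.      0.      0.     -0.1309]
(array([-2.2, -4.2,  0. ]), array([  0.,   0., -90.]))
[  1.9  28.6 -49.3 101.7  56.9  55.4 -87.2]
[[ 9.99999907e-01  2.96582446e-04 -3.13537218e-04]
 [-2.96855212e-04  9.99999577e-01 -8.70275092e-04]
 [ 3.13278977e-04  8.70368086e-04  9.99999572e-01]]
(array([7.9, 0.3, 0. ]), array([0.  , 0.  , 0.07]))
```

```bash
python3 -m jog '[[0,0,-0.12,0,0,0,-1],[0,0,0,0,0,0,-1],[0.01,-0.04,0,0,0,-0.131,-1],[0.01,-0.04,0,0,0,-0.131,-1],[0.01,-0.04,0,0,0,-0.131,-1],[0,0,0,0,0,0,-1]]' 50
python3 - <<'E'
from h import *
from bench import r
print(np.degrees(r.read_state()["joint_positions"]).round(1), r.read_state()["torque"])
print(err(cur(),target([.6332,.2676,-.239],[-.0032,-.001,.0513],-.026,np.pi/2)))
E
```

```text
time: 12.98
ee_pos: [0.6227, 0.2731, 0.1053]
eef_rot: [0.632, 0.737, 0.109, 0.215]
ft_force: [-0.2, 0.3, -4.3]
width: 0.0156
[  3.8  29.6 -51.9 101.7  58.4  56.4 -65.5] [ 0.24259905  0.86847034 -0.04633845]
(array([-0.7, -3.1, -2. ]), array([-5.000e-02, -5.000e-02, -6.754e+01]))
```

```bash
python3 -m jog '[[0.01,-0.04,0,0,0,-0.131,-1],[0.01,-0.04,0,0,0,-0.131,-1],[0.01,-0.04,0,0,0,-0.131,-1],[0.01,-0.04,0,0,0,-0.131,-1],[0.01,-0.04,0,0,0,-0.131,-1],[0.01,-0.04,0,0,0,-0.131,-1],[0.01,-0.04,0,0,0,-0.131,-1],[0.01,-0.04,0,0,0,-0.131,-1],[0.01,-0.04,0,0,0,-0.131,-1],[0,0,0,0,0,0,-1],[0,0,0,0,0,0,-1]]' 50
python3 - <<'E'
from h import *
from bench import r
print(np.degrees(r.read_state()["joint_positions"]).round(1), r.read_state()["torque"])
print(err(cur(),target([.6332,.2676,-.239],[-.0032,-.001,.0513],-.026,np.pi/2)))
p=r.camera("wrist"); cv2.imwrite("pics/w5.png",p["frame"][:,:,::-1]); np.save("w5.npy",p,allow_pickle=True)
E
```

```text
time: 14.35
ee_pos: [0.6198, 0.2716, 0.104]
eef_rot: [0.117, 0.963, -0.029, 0.24]
ft_force: [-0.1, -0.3, -4.5]
width: 0.0157
[  8.9  32.8 -59.2 102.1  63.   59.6  -0.2] [ 0.3035594   0.88622697 -0.00623851]
(array([-0.2,  0.3, -2. ]), array([-0.02, -0.06, -0.18]))
```

View pics/w5.png

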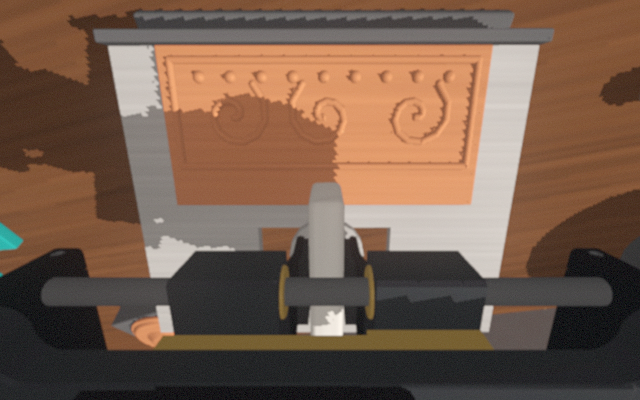

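The bar now points downslope over the plaque's upper edge, with its end at (325,190) and the edge at row 205. I'll lower it to contact, then release.

```bash
python3 -m jog '[[0,0,0.1,0,0,0,-1],[0,0,0,0,0,0,-1]]' 50; python3 -m jog '[[0,0,0.05,0,0,0,-1],[0,0,0,0,0,0,-1]]' 50
```

```text
time: 14.65
ee_pos: [0.6198, 0.2716, 0.1039]
eef_rot: [0.116, 0.963, -0.029, 0.24]
ft_force: [-7.9, -3.6, 5.0]
width: 0.0154
time: 14.9
ee_pos: [0.6198, 0.2716, 0.1038]
eef_rot: [0.116, 0.963, -0.03, 0.24]
ft_force: [-11.8, -4.5, 8.9]
width: 0.016
```

```bash
python3 -m jog '[[0,0,-0.1,0,0,0,-1],[0,0,0,0,0,0,-0.5],[0,0,0,0,0,0,0],[0,0,0,0,0,0,1],[0,0,0,0,0,0,1],[0,0,0,0,0,0,1],[0,0,0,0,0,0,1]]'
python3 - <<'E'
from bench import r
import cv2
p=r.camera("wrist"); cv2.imwrite("pics/w6.png",p["frame"][:,:,::-1])
E
```

```text
time: 15.78
ee_pos: [0.62, 0.2715, 0.1037]
eef_rot: [0.115, 0.964, -0.029, 0.24]
ft_force: [0.1, -0.0, -0.4]
width: 0.0637
```

View pics/w6.png

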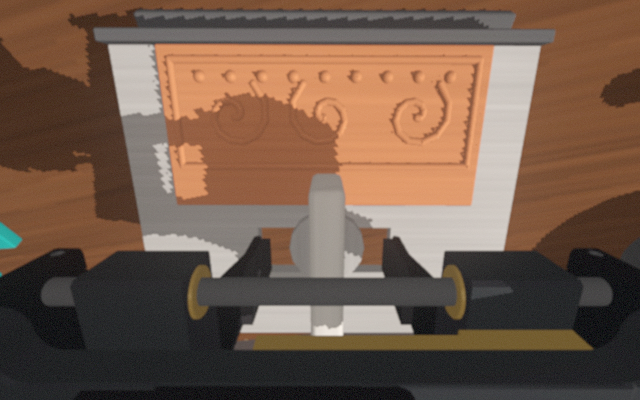

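Released, and the nut stays straight with its collar on the plate. I'll back out along the normal and check.

```bash
python3 -m jog '[[0,0,-0.5,0,0,0,1],[0,0,-1.5,0,0,0,1],[0,0,-3,0,0,0,1],[0,0,-4,0,0,0,1],[0,0,-4,0,0,0,1],[0,0,-2,0,0,0,1],[0,0,0,0,0,0,1]]'
python3 - <<'E'
from h import *
from bench import r
p=r.camera("wrist"); cv2.imwrite("pics/w7.png",p["frame"][:,:,::-1]); np.save("w7.npy",p,allow_pickle=True)
p=r.camera("top"); cv2.imwrite("pics/t7.png",cv2.resize(p["frame"][120:300,130:510,::-1],None,fx=2.1,fy=2.1))
E
```

```text
time: 16.7
ee_pos: [0.5517, 0.2887, 0.2375]
eef_rot: [0.115, 0.963, -0.029, 0.241]
ft_force: [-0.2, 0.1, -0.5]
width: 0.0872
```

View pics/w7.png

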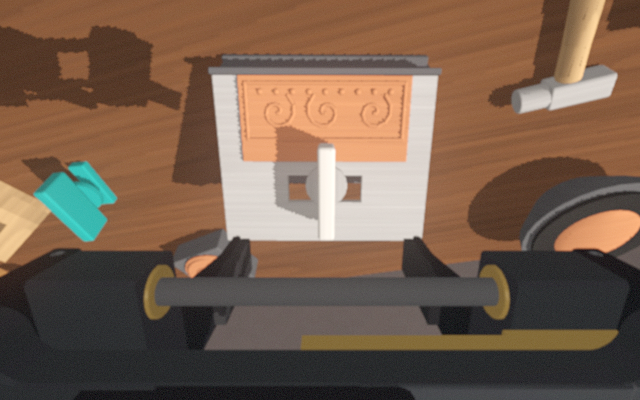

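View pics/t7.png

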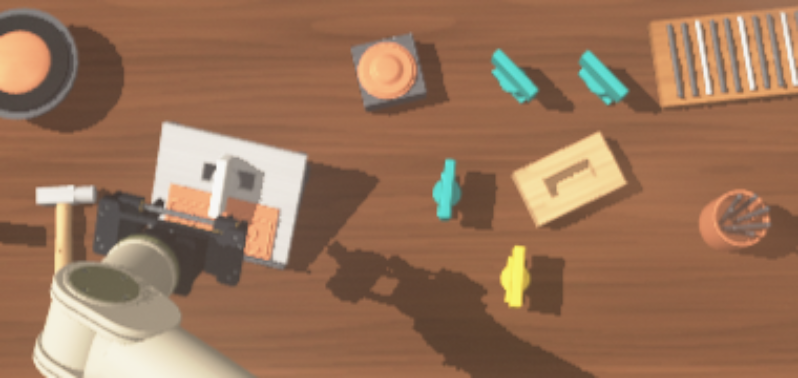

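The wrist view shows the nut seated across the slot at (327,185), with its bar running from (327,145) over the plaque edge to (327,240). In the top view the rack is empty and the hammer, disc and pot haven't moved. One last numeric check.

Run:
```python
from h import *
p=np.load("w7.npy",allow_pickle=True).item(); f=p["frame"][:,:,::-1]
cv2.imwrite("pics/w7a.png",cv2.resize(f[130:250,265:385],None,fx=5,fy=5,interpolation=cv2.INTER_CUBIC))
```

```text
(no output)
```

View pics/w7a.png

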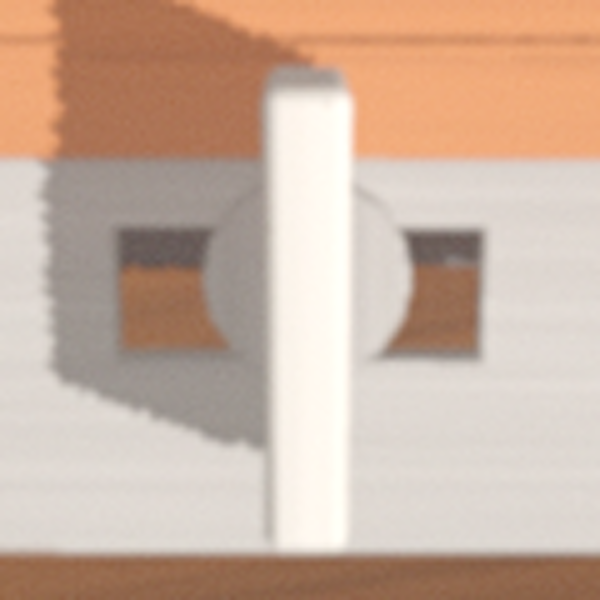

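Run:
```python
from h import *
p=np.load("w7.npy",allow_pickle=True).item()
o=(np.array([(265,88),(353,88),(346,550),(273,550)])+.5)/5-.5+np.array((265,130))
so=(np.array([(117,228),(483,230),(481,358),(119,354)])+.5)/5-.5+np.array((265,130))
sl=least_squares(lambda q:(proj(p,slopeP(q,[(-.015,-.04,0),(-.015,.04,0),(.015,.04,0),(.015,-.04,0)]))-so).ravel(),[.633,.267,-.239]); q=sl.x; print(q.round(4),np.abs(sl.fun).max())
def g(v):
    c,s=np.cos(v[2]),np.sin(v[2]); L=np.array([(-.045,-.008),(-.045,.008),(.045,.008),(.045,-.008)])
    P=np.c_[v[0]+c*L[:,0]-s*L[:,1],v[1]+s*L[:,0]+c*L[:,1],np.full(4,v[3])]; return (proj(p,slopeP(q,P))-o).ravel()
v=least_squares(g,[0,0,0,.048]); print("x,y,yaw,top z",v.x.round(4),np.degrees(v.x[2]),np.abs(v.fun).max())
```

```text
[ 0.6325  0.2683 -0.2468] 1.0513966264989278
x,y,yaw,top z [-0.0041  0.0017  0.0095  0.0434] 0.5463280442957602 0.8298233432673214
```

```bash
python3 -c "
from bench import r
s=r.read_state(); print(s['time'],s['ft_force'].round(1)); print(r.close_job())"
```

```text
16.8 [ 0.6 -1.3 -1.4]
the job is handed in; nothing more can be done
None
```

The nut is locked in the slot with its grip bar pointing up and down the slope over the plaque's upper edge. I let go of it and handed the job in at 16.8 s.

I took the bare-metal nut from the rack and lowered its foot through the slot until the collar touched the plate. I lifted it about 1 mm, turned it a quarter turn, lowered it to contact again at about 15 N, and backed the gripper away along the plate's normal.

**Final checks:**
- **Alignment:** the bar is about 0.5° off the slope line and reaches roughly 19 mm over the plaque edge.
- **Position:** on release the nut slid about 4 mm downslope, within the shank's 5 mm of play in the slot.
- **Seating:** the picture shows the collar flat on the plate. The fitted height of the bar's top was 43 mm against the expected 48 mm. I put that down to single-view fitting error and did not recheck it.
- **Other objects:** in the top view, the hammer, pot and disc look unmoved. The arm hid part of the hammer's handle.

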